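# Point out the kada in the bangle box

### The arm

A 7-joint arm with a two-finger parallel gripper is mounted at the origin on the work surface. World frame = base frame: x ahead of the robot, y to its left, z up, the work surface at z = 0. Lengths are in m, angles in rad, forces in N, time in s.
With the tool pointing down it reaches from about 0.4 to 0.875 m from the base axis. Payload 4.4 kg.
Tool frame: the origin (TCP) lies between the finger pads; the fingertips stand 11 mm ahead of it and the grasp point (between the pads) lies 8 mm behind it; z points along the fingers, y is the line along which they close (so a half turn about z gives the same grasp; the last joint's range is limited). The gripper opens to 85 mm and grips with 20 to 120 N. Pads are 22 mm wide; open, the fingers measure 114 mm over their backs; the gripper's body (76 mm by 85 mm) begins 54 mm behind the grasp point. The pads swing forward as they close: fully open they stand 13 mm farther back than shut.
Start: joints at [-1.37, 0.628, 0.038, 1.517, -0.027, 0.996, -0.02], TCP at [0.171, 0.627, 0.242] pointing down, gripper open.
Joint ranges: [-3.06, 3.06], [-0.37, 2.12], [-1.25, 1.32], [0.18, 2.47], [-1.1, 4.24], [0.23, 1.98], [-2.94, 2.94]. Speed limits (rad/s): [2.57, 2.57, 3.14, 3.14, 3.14, 3.14, 3.14].

### API

Orientations are given as a unit quaternion [w, x, y, z].
In Python, from workcell import r, cams gives the robot as it stands.
- The arm moves only by the tool arm_command, never from a script. Its argument "increments" is one flat list of numbers, 6 for each row, row after row: the shift along the tool's x, y, z in m, then the turn, a rotation vector about the tool's x, y, z in rad. A call has exactly 10 rows; each row is the pose to reach, as a shift and turn from the pose commanded when the call began, along the tool's axes at that moment; what a row does not reach only later rows make up. A row lasts 1/10 s, in which the tool goes at most 50 mm and 8.59 degrees, less where a joint would pass 70% of its speed; a pose out of reach is approached as far as the arm can. A call with a gripper value outside its range is refused whole. "hand" is the finger opening in m, from 0 to 0.0854, set as the call begins (left out, the last holds). The fingers move at their own pace and stop on an object; the grip force is fixed at half the most. Time passes only in rows, so rows that repeat a pose let the fingers close, or fill a call up. It gives the time, the measured TCP pose, the force, the opening and the grip force at its end, in the units of the state.
- r.get_obs(): the state, without advancing time (a new reading comes with each control period).
- cams.camera(name): name is "scene" or "top" or "wrist"; returns the picture (480x640x3 uint8, blue, green, red); there is no depth.
- cams.camera_model(name): a dict with "intrinsics" (3x3 intrinsics, pixels), "rvec" (rotation vector, rad) and "tvec" (3), from world to camera coordinates, as OpenCV has them. Camera axes: x right, y down, z forward; pixel columns grow to the right and rows downward; lengths in m; the calibration is good to about 2 mm. A picture is of the moment at which its call begins: read the wrist's pose just before it. camera_model takes no time and is no camera call; for the wrist camera it gives the pose at the moment of the call.
- r.finish_job(): hands the job in; it is judged then, once.
The state is a dict: "clock": time; "joints": joint angles; "joint_velocities": joint speeds; "joint_torque": joint torques, N m; "position": TCP position; "tcp_rot": TCP orientation; "wrist_force": force on the tool from outside, world axes, zero at the start; "ft_torque": the same for the moment, N m; "width": finger opening in m; "grip_force": force on a finger pad.
Only numpy, scipy, OpenCV 4.12 (cv2) and the standard library are available. Lean on these libraries where they do the work, as an engineer would, in place of code of your own. Each camera call takes 0.05 s, during which the arm holds its last target. There are 200 camera calls.

### The job

Slide the brass door on top of the teak bangle box fully open with your fingertips, gently and without gripping it, then point out the kada, the open-ended bangle, to the customer: hold your fingertips two to three centimetres above the middle of it, without touching it, for at least two seconds, and be still pointing there when you finish. Do not touch any of the bangles in the box, and leave the stack of glass bangles and the sizing cone standing where they are.

Things in the scene. Friction and masses are not known exactly. Their poses are not given: they have to be found in the camera images.
- box: low teak box fixed to the counter, 190 mm (x) by 264 mm (y), walls 40 mm high, brass runners at both ends to 50 mm. Origin: centre of underside; x points away from the robot (yaw within 0.3 rad). Near half: closed deck 40 mm high. Far half: 3 compartments 80 x 78 mm at x = 45, y = -83, 0, 83 mm, floor 10 mm up, dividers to 34 mm, a bangle flat in each. Far wall's top: x 85 to 95 mm
- door (a joint): slide of the brass door, m: 0 = shut, covering the compartments; 0.090 = fully open at its stop, over the near deck. Starts at 0 to 0.020. Opens along the box's -x, towards the robot. A flat sheet 96 mm (x) by 250 mm (y), top 44 mm above the counter; drags with about 1.5 N, a little more when moved fast, and stays where it is left
- door_lip (a point): middle of the far (+x) face of the door's lip: the door's far edge is turned up into a brass lip 4 mm thick (6 mm at its rolled top), 236 mm long along the box's y, 44 to 64 mm above the counter. The point is 54 mm up, at box x = 93 mm when shut, and moves with the door. Fingertips go behind the lip, above the far wall, and draw it towards the robot. Axes as the box's
- kada: the kada: a brass bangle that is an open C, not a closed ring, of 10 mm round bar, 66 mm across, with a 16 mm ball at each end; its opening faces its own +x. Loose, lies flat in one of the three compartments, under the door at first. Origin: the middle of the C, at its underside; the bar's top is 10 mm and the balls' top 16 mm above it
- plain_bangle: plain brass bangle, a closed ring of 68 mm outside, 58 mm inside, 10 mm high. Loose, lies flat in another compartment. Origin: its centre, at its underside
- lac_bangle: lac bangle studded with mirror chips, a closed ring 72 mm outside, 60 mm inside, 14 mm high. Loose, lies flat in another compartment. Origin: its centre, at its underside
- glass_stack: a dozen thin ruby glass bangles tied in one upright stack, 65 mm across, 48 mm high, standing loose on the counter at one end of the box. Origin: centre of its underside
- cone: turned rosewood bangle-sizing cone, foot 90 mm across, 200 mm tall, narrowing upward to a small knob, standing loose on the counter at the other end of the box. Origin: centre of its underside

How it is judged:
On the way, in this order (a step that is already met when the one before it is completed fails the run):
1. the brass door is slid fully open (value of joint door above 0.08 m), for 0.2 s.
2. the fingertips dwell just above the middle of the kada, touching nothing, with the door open (value of joint door above 0.08 m and horizontal distance between the grasp point and kada below 0.025 m and z of the grasp point in the frame of kada between 0.025 and 0.08 m and contact force between the fingers and anything else below 0.3 N), for 1.5 s.
At the end, for the whole second after the job is handed in: Door open by at least 80 of its 90 mm and at rest; fingers touch nothing, their grasp point within 25 mm of the kada's middle seen from above, 25 to 80 mm above its underside; bangles in the box within 8 mm, stack and cone within 15 mm of their starts, none tipped (all of step 2 and velocity of joint door below 0.01 m/s and distance of each of kada, plain_bangle, lac_bangle from where it was at the start of the episode below 0.008 m and distance of each of glass_stack, cone from where it was at the start of the episode below 0.015 m and angle between each of kada, plain_bangle, lac_bangle, glass_stack, cone's own z axis and vertical below 0.1 rad).
It fails at once if a bangle in the box is touched by the robot (contact force between any of the fingers, the arm and kada above 0.3 N or contact force between any of the fingers, the arm and plain_bangle above 0.3 N or contact force between any of the fingers, the arm and lac_bangle above 0.3 N).
It fails at once if a bangle in the box is moved or lifted (distance of any of kada, plain_bangle, lac_bangle from where it was at the start of the episode above 0.01 m).
It fails at once if the glass stack or the cone is moved, lifted or tipped (distance of any of glass_stack, cone from where it was at the start of the episode above 0.02 m or angle between any of glass_stack, cone's own z axis and vertical above 0.2 rad).
It fails at once if the door or the box is gripped or forced (more than 30 N) (contact force between any of the fingers, the arm and box above 30 N).
It also fails if it takes over 43 s, if anything falls off the work surface, if the arm or the gripper's body presses on something with over 40 N, if the wrist force passes 120 N, or if a joint passes its speed limit or range.

## Working session

There is one attempt and no reset: what is moved stays moved. The work goes in short steps, Python scripts to look and compute and a tool call to move; the robot and the scene stay as the last step left them, time stands still between calls to the robot, and variables do not carry over. Pictures are saved under pics/ and viewed, at most 10 in all, crops included, and the job is handed in when it is done.

Besides the shell and the picture viewer there is one more tool, called after "Emit:" as name(argument=value, ...) on one line, values as JSON. arm_command: Moves the arm, as the interface text tells. Its arguments: {"type":"object","properties":{"increments":{"type":"array"},"hand":{"type":"number"}},"required":["increments"]}

```bash
mkdir -p pics; cat > h.py <<'E'
import numpy as np, cv2
from workcell import r, cams
from scipy.spatial.transform import Rotation as R
def model(n):
    m=cams.camera_model(n); return np.array(m["intrinsics"],float),cv2.Rodrigues(np.array(m["rvec"],float))[0],np.array(m["tvec"],float).ravel()
def ray(n,uv,z,m=None):
    K,Rm,t=m or model(n); uv=np.atleast_2d(np.array(uv,float))
    d=(np.linalg.inv(K)@np.c_[uv,np.ones(len(uv))].T).T@Rm; c=-Rm.T@t
    return c+d*((z-c[2])/d[:,2])[:,None]
def proj(n,P,m=None):
    K,Rm,t=m or model(n); p=(np.atleast_2d(P)@Rm.T+t)@K.T; return p[:,:2]/p[:,2:]
E
python3 - <<'E'
from h import *
o=r.get_obs(); print(o)
for n in("top","scene"):
    cv2.imwrite(f"pics/{n}0.png",cams.camera(n)); K,Rm,t=model(n); print(n,-Rm.T@t,K[0,0],Rm[2])
E
```

```text
{'clock': 0.0, 'joints': array([-1.36980321,  0.62933099,  0.03845735,  1.51836994, -0.02701878,
        0.99633469, -0.0199837 ]), 'joint_velocities': array([ 2.60031675e-03, -9.15877726e-04,  1.27292989e-04, -1.13266571e-03,
        8.95997103e-04,  5.99741623e-05,  2.88411051e-03]), 'joint_torque': array([-3.18713082e-04, -5.63400078e+01,  1.22651204e+00, -1.93454236e+01,
        1.11749829e-02,  1.01737978e-02, -1.19624647e-05]), 'position': array([0.1711786 , 0.62641604, 0.24139856]), 'tcp_rot': array([-1.18957927e-04,  1.33004404e-01,  9.91114979e-01, -9.54934935e-04]), 'wrist_force': array([ 0.6148401 , -0.05508985, -0.299223  ]), 'ft_torque': array([ 0.01421596,  0.03893692, -0.0825766 ]), 'grip_force': 0.0, 'width': 0.08521748778744509}
top [0.46431548 0.02912713 1.08328737] 538.1361184233417 [ 0.0924003  -0.00884129 -0.99568269]
scene [0.9224313  0.26564272 0.71919114] 478.1001234661625 [-0.46512608 -0.32729922 -0.82251623]
```

View pics/top0.png

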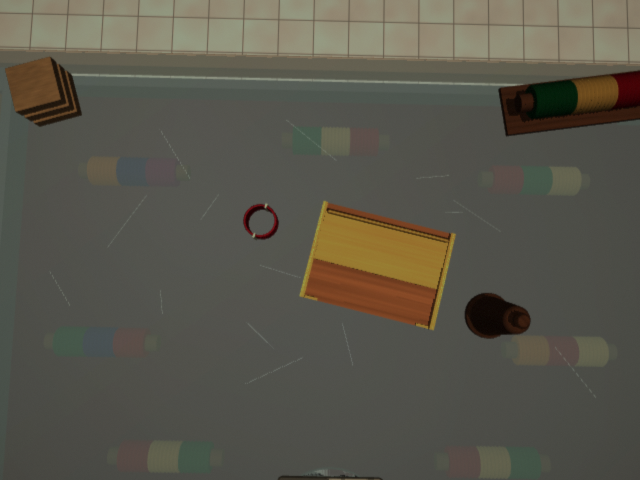

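View pics/scene0.png

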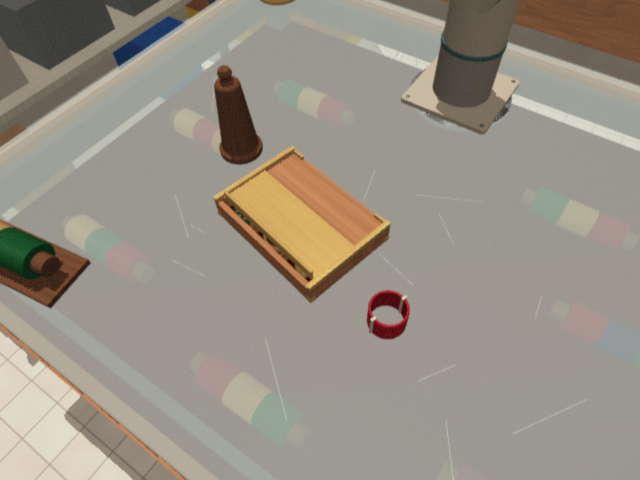

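The top view shows the box with corners near (325,203), (455,235), (434,328) and (302,297). The stack is at (261,221), the cone foot at (488,316), and the lip runs from about (328,210) to (450,241). The scene view agrees.

```bash
python3 - <<'E'
from h import *
im=cv2.imread("pics/top0.png"); hsv=cv2.cvtColor(im,cv2.COLOR_BGR2HSV)
m=cv2.inRange(hsv,(5,110,50),(35,255,255)); m[:190]=0;m[340:]=0;m[:,:290]=0;m[:,460:]=0
c=max(cv2.findContours(m,0,1)[0],key=cv2.contourArea)
h=cv2.convexHull(c); q=cv2.approxPolyN(h,4).reshape(-1,2); print(q)
W=ray("top",q,0.05)[:,:2]; print(W.round(4),[np.linalg.norm(W[i]-W[(i+1)%4]).round(4) for i in range(4)],W.mean(0))
for i in range(4): d=W[(i+1)%4]-W[i]; print(np.degrees(np.arctan2(d[1],d[0])).round(2))
r_=cv2.inRange(hsv,(0,150,60),(6,255,255))|cv2.inRange(hsv,(172,150,60),(180,255,255)); r_[:, :235]=0; r_[:,285:]=0; r_[:190]=0;r_[250:]=0
x,y,w,hh=cv2.boundingRect(r_); print("stack",(x,y,w,hh),ray("top",[x+w/2,y+hh/2],.024))
print("cone",ray("top",[487,316],.01))
crop=cv2.resize(im[190:340,290:460],None,fx=4.5,fy=4,interpolation=cv2.INTER_CUBIC)
crop=cv2.resize(im[190:340,290:460],None,fx=4,fy=4,interpolation=cv2.INTER_CUBIC)
cv2.imwrite("pics/crop.png",np.clip(crop.astype(int)*2,0,255).astype(np.uint8))
E
```

```text
[[455 234]
 [433 330]
 [299 296]
 [323 200]]
[[ 0.5759 -0.2323]
 [ 0.3913 -0.19  ]
 [ 0.4506  0.0664]
 [ 0.6368  0.0244]] [np.float64(0.1894), np.float64(0.2632), np.float64(0.1909), np.float64(0.2639)] [ 0.5136592 -0.0828577]
167.07
77.0
-12.71
-103.34
stack (244, 204, 33, 34) [[0.59637491 0.14721969 0.024     ]]
cone [[ 0.41807412 -0.3057263   0.01      ]]
```

View pics/crop.png

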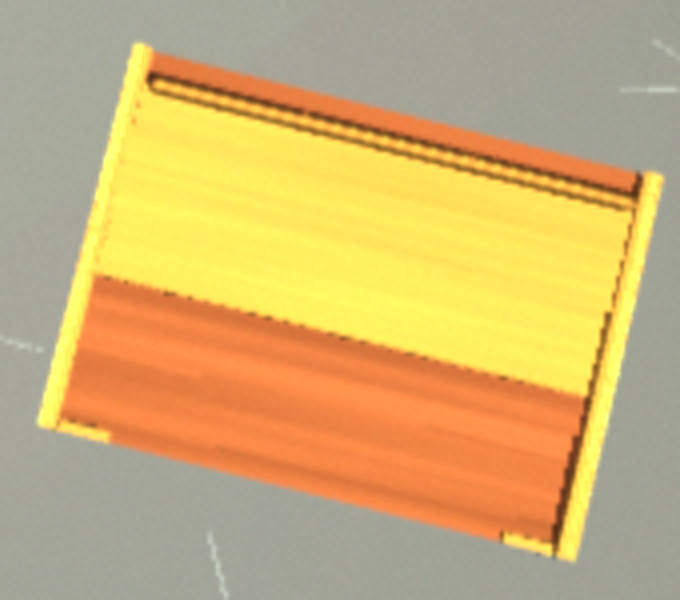

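```bash
cat >> h.py <<'E'
C=np.array([.5137,-.0829]); YAW=np.radians(-13.0); Rb=np.array([[np.cos(YAW),-np.sin(YAW)],[np.sin(YAW),np.cos(YAW)]])
def tobox(P): return (np.atleast_2d(P)[:,:2]-C)@Rb
def toworld(b): return C+Rb@np.array(b,float)
def delta(p,yawx=None):
    "tool-frame shift from the measured pose to world p; turn about tool z so that tool x heads yawx"
    o=r.get_obs(); T=R.from_quat(o["tcp_rot"],scalar_first=True); M=T.as_matrix()
    print("pos",o["position"].round(4),"box",tobox(o["position"])[0].round(4),"F",o["wrist_force"].round(2),"t",o["clock"])
    print("shift",T.inv().apply(np.array(p)-o["position"]).round(4))
    Z=np.array([[-Rb[0,0],Rb[0,1],0],[-Rb[1,0],Rb[1,1],0],[0,0,-1]])
    print("rotvec",(T.inv()*R.from_matrix(Z)).as_rotvec().round(4))
E
python3 - <<'E'
from h import *
P=[[290+x/4-.375,190+y/4-.375] for x,y in((150,76),(638,195),(394,136))]
print(tobox(ray("top",P,.064)))
print("tool rot",R.from_quat(r.get_obs()["tcp_rot"],scalar_first=True).as_matrix().round(3))
for bx in(.108,.115): print(bx,toworld([bx,0]))
w=toworld([.115,0]); delta([w[0],w[1],.16]); delta([w[0],w[1],.063])
E
```

```text
[[ 7.92917654e-02  1.20083122e-01]
 [ 8.10341019e-02 -1.19472827e-01]
 [ 7.99303449e-02  8.83331025e-05]]
tool rot [[-0.965  0.264 -0.   ]
 [ 0.264  0.965 -0.002]
 [-0.    -0.002 -1.   ]]
0.108 [ 0.61893197 -0.10719471]
0.115 [ 0.62575256 -0.10876937]
pos [0.1712 0.6265 0.2415] box [-0.4933  0.6142] F [0.74 0.97 0.07] t 0.1
shift [-0.6323 -0.5893  0.0825]
rotvec [-0.0017 -0.     -0.0399]
pos [0.1712 0.6265 0.2415] box [-0.4933  0.6142] F [0.74 0.97 0.07] t 0.1
shift [-0.6323 -0.5891  0.1795]
rotvec [-0.0017 -0.     -0.0399]
```

Emit:
arm_command(increments=[-0.01,-0.01,0,0,0,0,-0.03,-0.03,0,0,0,0,-0.06,-0.055,0,0,0,0,-0.09,-0.085,0,0,0,-0.01,-0.12,-0.11,0,0,0,-0.01,-0.15,-0.14,0,0,0,-0.02,-0.18,-0.17,0,0,0,-0.02,-0.21,-0.195,0,0,0,-0.03,-0.24,-0.225,0,0,0,-0.04,-0.26,-0.245,0,0,0,-0.04], hand=0.005)

```text
clock: 1.1
position: [0.3589, 0.3178, 0.2423]
tcp_rot: [0.0, 0.115, 0.993, -0.001]
wrist_force: [0.4, 0.2, 0.8]
width: 0.005
grip_force: 0.0
```

```bash
python3 - <<'E'
from h import *
w=toworld([.108,0]); delta([w[0],w[1],.14]); o=r.get_obs(); print(o["joints"].round(2),o["joint_velocities"].round(2),o["width"],o["grip_force"])
E
```

```text
pos [0.3589 0.3178 0.2423] box [-0.241   0.3556] F [0.4  0.18 0.81] t 1.1
shift [-0.3501 -0.3542  0.1032]
rotvec [-0.0018  0.0006 -0.0034]
[-0.82  0.39  0.04  1.98 -0.02  0.78  0.58] [ 0.51 -0.09  0.02  0.15 -0.03 -0.08  0.55] 0.004951185770624139 0.0
```

Emit:
arm_command(increments=[-0.025,-0.025,0,0,0,0,-0.055,-0.055,0,0,0,0,-0.085,-0.085,0,0,0,0,-0.115,-0.115,0,0,0,0,-0.145,-0.145,0,0,0,0,-0.175,-0.175,0,0,0,0,-0.205,-0.205,0,0,0,0,-0.235,-0.235,0,0,0,0,-0.265,-0.265,0,0,0,0,-0.285,-0.285,0,0,0,0])

```text
clock: 2.1
position: [0.5714, -0.0243, 0.2423]
tcp_rot: [0.0, 0.115, 0.993, -0.001]
wrist_force: [0.2, -1.3, 0.8]
width: 0.005
grip_force: 0.0
```

```bash
python3 - <<'E'
from h import *
w=toworld([.112,0]); delta([w[0],w[1],.14])
E
```

```text
pos [ 0.5714 -0.0243  0.2423] box [0.0431 0.0701] F [ 0.22 -1.26  0.77] t 2.1
shift [-0.0692 -0.0696  0.1024]
rotvec [-0.0018  0.0005 -0.0039]
```

Emit:
arm_command(increments=[-0.02,-0.02,0.02,0,0,0,-0.04,-0.04,0.04,0,0,0,-0.055,-0.055,0.06,0,0,0,-0.065,-0.065,0.08,0,0,0,-0.068,-0.068,0.1,0,0,0,-0.068,-0.068,0.1,0,0,0,-0.068,-0.068,0.1,0,0,0,-0.068,-0.068,0.1,0,0,0,-0.068,-0.068,0.1,0,0,0,-0.068,-0.068,0.1,0,0,0])

```text
clock: 3.1
position: [0.6225, -0.1008, 0.1434]
tcp_rot: [0.001, 0.113, 0.994, 0.0]
wrist_force: [-0.5, 0.1, 0.6]
width: 0.005
grip_force: 0.0
```

```bash
python3 - <<'E'
from h import *
delta([*toworld([.105,0]),.065])
im=cams.camera("scene"); cv2.imwrite("pics/s1.png",cv2.resize(im[100:330,150:450],(780,598)))
E
```

```text
pos [ 0.6225 -0.1008  0.1434] box [0.1101 0.007 ] F [-0.46  0.12  0.57] t 3.1
shift [ 0.0052 -0.007   0.0783]
rotvec [0.0003 0.0016 0.0008]
```

View pics/s1.png

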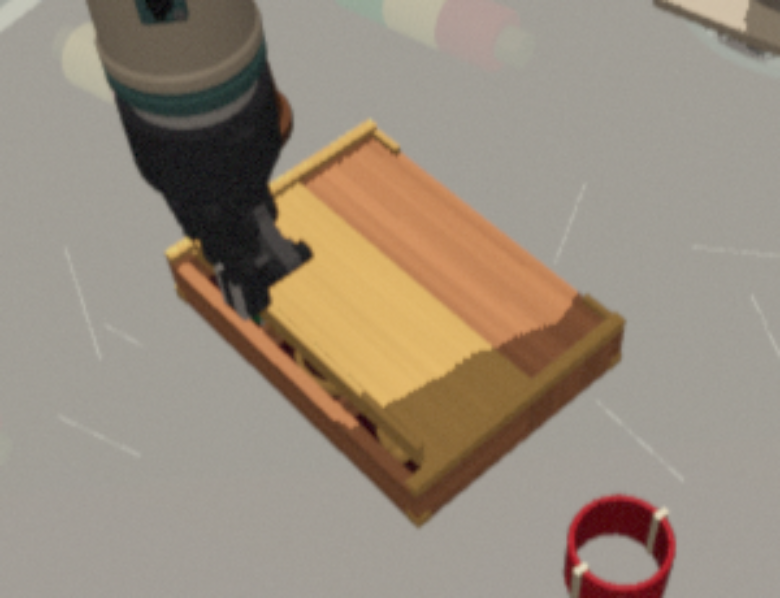

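The fingers are at about (245,300) in the crop, behind the lip's far side and clear of the far wall. Lowering now.

Emit:
arm_command(increments=[0,-0.007,0.015,0,0,0,0,-0.007,0.03,0,0,0,0,-0.007,0.045,0,0,0,0,-0.007,0.055,0,0,0,0,-0.007,0.065,0,0,0,0,-0.007,0.072,0,0,0,0,-0.007,0.078,0,0,0,0,-0.007,0.079,0,0,0,0,-0.007,0.079,0,0,0,0,-0.007,0.079,0,0,0])

```text
clock: 4.15
position: [0.6209, -0.1081, 0.0637]
tcp_rot: [0.0, 0.113, 0.994, -0.0]
wrist_force: [0.2, -0.4, -0.5]
width: 0.0049
grip_force: 0.0
```

```bash
python3 - <<'E'
from h import *
delta([*toworld([.0935,0]),.063])
im=cams.camera("scene"); cv2.imwrite("pics/s2.png",cv2.resize(im[180:300,200:350],(750,600)))
E
```

```text
pos [ 0.6209 -0.1081  0.0637] box [ 0.1101 -0.0004] F [ 0.17 -0.36 -0.53] t 4.15
shift [0.0166 0.0004 0.0007]
rotvec [ 0.0001  0.0008 -0.    ]
```

View pics/s2.png

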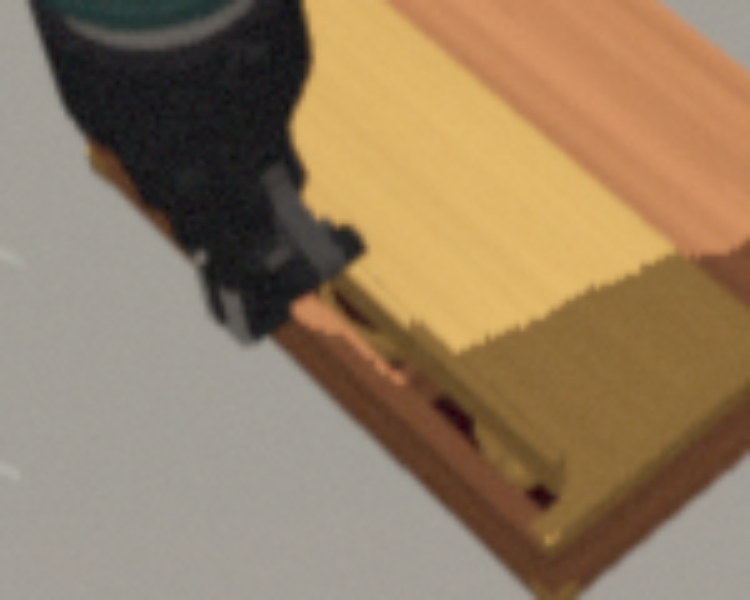

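The tips at about (250,330) sit just behind the lip, above the far wall. Drawing the door towards the robot.

Emit:
arm_command(increments=[0.006,0,0,0,0,0,0.012,0,0,0,0,0,0.017,0,0,0,0,0,0.022,0,0,0,0,0,0.028,0,0,0,0,0,0.036,0,0,0,0,0,0.044,0,0,0,0,0,0.052,0,0,0,0,0,0.06,0,0,0,0,0,0.066,0,0,0,0,0])

```text
clock: 5.2
position: [0.5554, -0.093, 0.0634]
tcp_rot: [-0.0, 0.113, 0.994, 0.0]
wrist_force: [2.6, -0.2, 0.2]
width: 0.0049
grip_force: 1.1
```

```bash
python3 - <<'E'
from h import *
delta([*toworld([.015,0]),.063])
im=cams.camera("scene"); cv2.imwrite("pics/s3.png",cv2.resize(im[100:330,180:420],(624,598)))
E
```

```text
pos [ 0.5554 -0.093   0.0634] box [ 0.0429 -0.0004] F [ 2.64 -0.2   0.2 ] t 5.2
shift [0.0279 0.0004 0.0004]
rotvec [ 0.     -0.0004  0.    ]
```

View pics/s3.png

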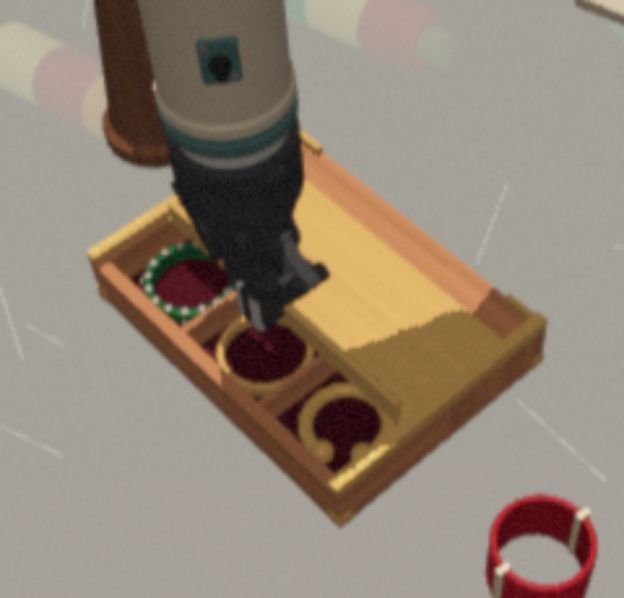

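The door is sliding: the wrist reads 2.6 N. The kada, with its two balls at about (325,452) and (360,450), is in the +y compartment. The plain ring is in the middle and the lac bangle at −y.

Emit:
arm_command(increments=[0.005,0,0,0,0,0,0.01,0,0,0,0,0,0.015,0,0,0,0,0,0.018,0,0,0,0,0,0.02,0,0,0,0,0,0.022,0,0,0,0,0,0.023,0,0,0,0,0,0.024,0,0,0,0,0,0.025,0,0,0,0,0,0.026,0,0,0,0,0])

```text
clock: 6.25
position: [0.5309, -0.0873, 0.0633]
tcp_rot: [0.0, 0.113, 0.994, 0.0]
wrist_force: [1.4, -0.6, 0.4]
width: 0.0047
grip_force: 0.8
```

```bash
python3 - <<'E'
from h import *
delta([*toworld([.015,0]),.063])
E
```

```text
pos [ 0.5309 -0.0873  0.0633] box [ 0.0178 -0.0004] F [ 1.38 -0.6   0.36] t 6.25
shift [0.0028 0.0004 0.0003]
rotvec [0.     0.     0.0001]
```

Creep up to the stop, watching the force.

Emit:
arm_command(increments=[0.0005,0,0,0,0,0,0.001,0,0,0,0,0,0.0015,0,0,0,0,0,0.002,0,0,0,0,0,0.0025,0,0,0,0,0,0.003,0,0,0,0,0,0.0035,0,0,0,0,0,0.004,0,0,0,0,0,0.004,0,0,0,0,0,0.004,0,0,0,0,0])

```text
clock: 7.25
position: [0.5277, -0.0866, 0.0634]
tcp_rot: [0.001, 0.113, 0.994, -0.0]
wrist_force: [3.8, -1.1, -2.1]
width: 0.0049
grip_force: 1.9
```

```bash
python3 - <<'E'
from h import *
delta([*toworld([.015,0]),.063])
im=cams.camera("scene"); cv2.imwrite("pics/s4raw.png",im); cv2.imwrite("pics/s4.png",cv2.resize(im[100:330,180:420],(624,598)))
E
```

```text
pos [ 0.5277 -0.0866  0.0634] box [ 0.0145 -0.0005] F [ 3.81 -1.07 -2.05] t 7.25
shift [-0.0005  0.0005  0.0004]
rotvec [ 0.      0.0013 -0.    ]
```

View pics/s4.png

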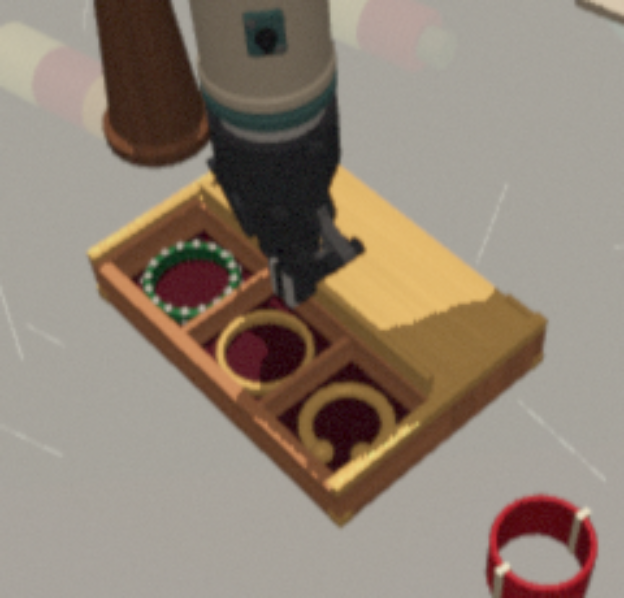

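The kada is an open C centred near crop (347,422), with its balls towards the scene camera's bottom. The lip's far end is near (433,380) and the door covers the deck. Measuring both.

```bash
python3 - <<'E'
from h import *
from scipy.optimize import least_squares
f=lambda p:[180+p[0]/2.6-.3,100+p[1]/2.6-.3]
print("lip end",tobox(ray("scene",[f((433,378))],.064)))
p=ray("scene",[f(q) for q in((299,425),(397,420),(347,382),(312,397),(383,395))],.015)[:,:2]
s=least_squares(lambda v:np.hypot(*(p-v).T)-.033,p.mean(0)+[.01,0]); print(s.x,s.fun.round(4),"box",tobox(s.x))
m=model("scene")
b=ray("scene",[f((324,452)),f((361,452))],.018); print("balls",tobox(b))
for z in (.1,): delta([*s.x,z])
E
```

```text
lip end [[-0.00110735  0.11751748]]
[ 0.57265644 -0.01336492] [-0.0002 -0.      0.0005 -0.0002 -0.0005] box [[0.0418034  0.08101521]]
balls [[0.06936068 0.08824197]
 [0.05173097 0.10501962]]
pos [ 0.5277 -0.0866  0.0634] box [ 0.0144 -0.0004] F [ 3.32 -1.08 -0.49] t 7.3
shift [-0.0274  0.0815 -0.0366]
rotvec [0.0001 0.0013 0.    ]
```

Emit:
arm_command(increments=[-0.004,0,0,0,0,0,-0.01,0,-0.003,0,0,0,-0.015,0,-0.012,0,0,0,-0.02,0.005,-0.025,0,0,0,-0.025,0.015,-0.035,0,0,0,-0.028,0.03,-0.037,0,0,0,-0.028,0.05,-0.037,0,0,0,-0.028,0.067,-0.037,0,0,0,-0.028,0.079,-0.037,0,0,0,-0.028,0.082,-0.037,0,0,0])

```text
clock: 8.3
position: [0.5728, -0.0103, 0.1001]
tcp_rot: [-0.0, 0.112, 0.994, 0.001]
wrist_force: [0.4, -0.2, -0.6]
width: 0.0053
grip_force: 0.0
```

```bash
python3 - <<'E'
from h import *
delta([.5727,-.0134,.058])
im=cams.camera("scene"); cv2.imwrite("pics/s5.png",cv2.resize(im[100:330,180:420],(624,598)))
E
```

```text
pos [ 0.5728 -0.0103  0.1001] box [0.0413 0.084 ] F [ 0.37 -0.21 -0.55] t 8.3
shift [-0.0006 -0.0031  0.0421]
rotvec [ 0.001  -0.0007  0.0031]
```

View pics/s5.png

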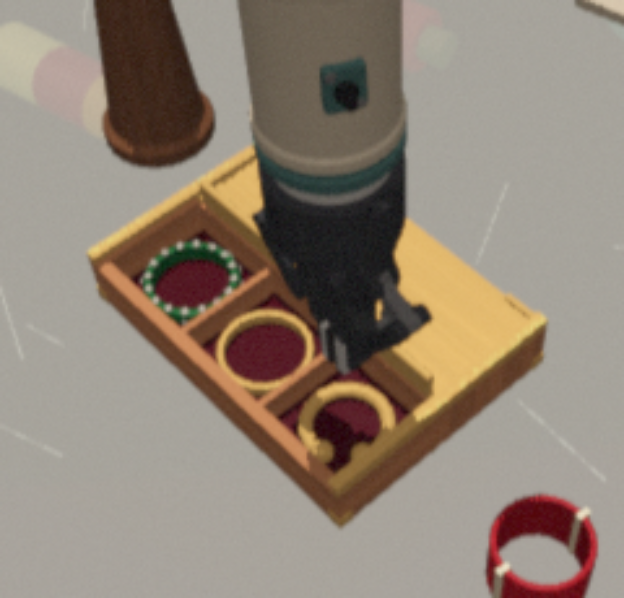

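The door is fully open, the tips are at (343,370) above the kada, and nothing else has moved. Lowering, then dwelling.

Emit:
arm_command(increments=[0,-0.002,0.006,0,0,0,0,-0.002,0.013,0,0,0,0,-0.002,0.02,0,0,0,0,-0.002,0.027,0,0,0,0,-0.002,0.033,0,0,0,0,-0.002,0.038,0,0,0,0,-0.002,0.041,0,0,0,0,-0.002,0.042,0,0,0,0,-0.002,0.042,0,0,0,0,-0.002,0.042,0,0,0])

```text
clock: 9.35
position: [0.5725, -0.0148, 0.0585]
tcp_rot: [0.0, 0.113, 0.994, 0.0]
wrist_force: [0.5, 0.1, 0.2]
width: 0.0046
grip_force: 0.0
```

Emit:
arm_command(increments=[0,0,0,0,0,0,0,0,0,0,0,0,0,0,0,0,0,0,0,0,0,0,0,0,0,0,0,0,0,0,0,0,0,0,0,0,0,0,0,0,0,0,0,0,0,0,0,0,0,0,0,0,0,0,0,0,0,0,0,0])

```text
clock: 10.35
position: [0.5722, -0.0148, 0.0583]
tcp_rot: [-0.0, 0.113, 0.994, 0.0]
wrist_force: [0.5, 0.1, -0.8]
width: 0.0049
grip_force: 0.0
```

Emit:
arm_command(increments=[0,0,0,0,0,0,0,0,0,0,0,0,0,0,0,0,0,0,0,0,0,0,0,0,0,0,0,0,0,0,0,0,0,0,0,0,0,0,0,0,0,0,0,0,0,0,0,0,0,0,0,0,0,0,0,0,0,0,0,0])

```text
clock: 11.35
position: [0.5723, -0.0148, 0.0583]
tcp_rot: [-0.0, 0.113, 0.994, 0.0]
wrist_force: [-0.1, -0.3, -0.3]
width: 0.0054
grip_force: 0.0
```

Emit:
arm_command(increments=[0,0,0,0,0,0,0,0,0,0,0,0,0,0,0,0,0,0,0,0,0,0,0,0,0,0,0,0,0,0,0,0,0,0,0,0,0,0,0,0,0,0,0,0,0,0,0,0,0,0,0,0,0,0,0,0,0,0,0,0])

```text
clock: 12.35
position: [0.5723, -0.0148, 0.0583]
tcp_rot: [-0.0, 0.113, 0.994, 0.0]
wrist_force: [0.2, -0.2, -0.3]
width: 0.0048
grip_force: 0.0
```

```bash
python3 - <<'E'
from h import *
delta([.5727,-.0134,.058])
im=cams.camera("scene"); cv2.imwrite("pics/s6.png",cv2.resize(im[100:330,180:420],(624,598)))
E
```

```text
pos [ 0.5723 -0.0148  0.0583] box [0.0417 0.0796] F [ 0.17 -0.2  -0.33] t 12.35
shift [-0.0001  0.0014  0.0003]
rotvec [ 0.     -0.      0.0001]
```

View pics/s6.png

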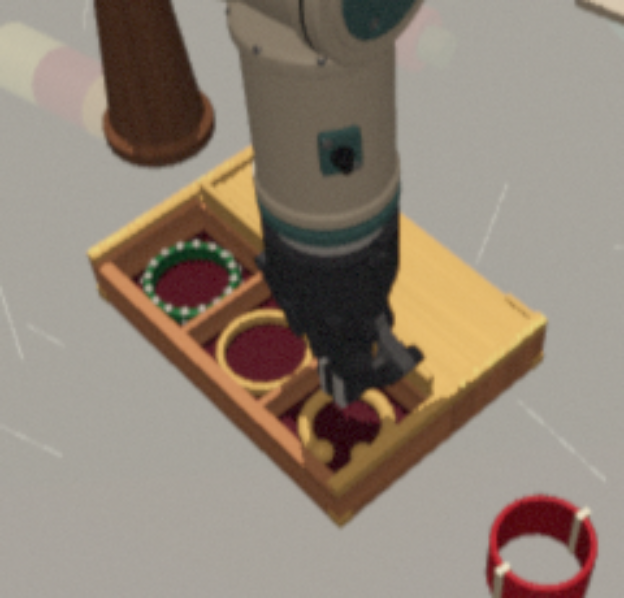

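The tips at (342,400) hover above the kada's middle, the door is open, and the bangles, stack and cone are undisturbed.

```bash
python3 -c "
from workcell import r
print(r.finish_job())"
```

```text
the job is handed in; nothing more can be done
None
```

The door is slid fully open, and the fingertips are held about 2.5 cm above the middle of the kada (more than 3 s before hand-in); nothing else was touched, and the job is handed in with no verdict shown.

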